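Pull-test two glued pegs and set aside the failed one

TASK

Two pegs were glued into wooden blocks yesterday, and one joint has failed, though it does not show. Pull each peg upward by its head: the sound one must bear a steady pull of about 14 N for two full seconds, but never more than 20 N or the young glue is spoilt; then let it down again in its stand. Put the peg that comes out of its block into the bowl, and leave the other things on the bench where they are.

Things in the scene. Friction and masses are not known exactly. Their poses are not given: they have to be found in the camera images.
- peg_1: Turned wooden peg, 108 mm long, upright in a wooden block on a stand; both look alike. Origin: centre of its head (105 mm above the bench at the start), z up the peg. Grip the head: cylinder 28 mm thick, 13 mm either way of the origin. Stem up to 24 mm thick; foot 16 mm thick, 95 mm below the origin. With its block about 0.15 kg, alone 0.04 kg.
- peg_2: Turned wooden peg, 108 mm long, upright in a wooden block on a stand; both look alike. Origin: centre of its head (105 mm above the bench at the start), z up the peg. Grip the head: cylinder 28 mm thick, 13 mm either way of the origin. Stem up to 24 mm thick; foot 16 mm thick, 95 mm below the origin. With its block about 0.15 kg, alone 0.04 kg.
- stand_1: Steel pull-test stand under peg_1, fixed: base plate 92 x 92 x 10 mm, origin at the centre of its underside, z up; four posts, 74 mm high. On it lies peg_1's 60 x 60 x 25 mm block (peg in a hole through it) with 3 mm of side play. A sound peg lifts its block against the frame above it; a failed peg slides up out of the block with at most a few N.
- stand_2: Steel pull-test stand under peg_2, fixed: base plate 92 x 92 x 10 mm, origin at the centre of its underside, z up; four posts, 74 mm high. On it lies peg_2's 60 x 60 x 25 mm block (peg in a hole through it) with 3 mm of side play. A sound peg lifts its block against the frame above it; a failed peg slides up out of the block with at most a few N.
- mid_1 (a point): Middle of the length of peg_1, on its axis, 41 mm below the centre of its head.
- mid_2 (a point): Middle of the length of peg_2, on its axis, 41 mm below the centre of its head.
- top_1 (a point): Point on the axis of stand_1, level with its post tops (74 mm). Below, a steel hold-down frame (88 x 88 x 6 mm, 44 mm square opening round the peg) slides on the posts. It lies 2 to 10 mm above the block (varies each time): a pulled block rises freely so far, then lifts the frame against coil springs, about 3 N more per mm of rise, 12 mm at most.
- top_2 (a point): Point on the axis of stand_2, level with its post tops (74 mm). Below, a steel hold-down frame (88 x 88 x 6 mm, 44 mm square opening round the peg) slides on the posts. It lies 2 to 10 mm above the block (varies each time): a pulled block rises freely so far, then lifts the frame against coil springs, about 3 N more per mm of rise, 12 mm at most.
- bowl: Dark glazed open bowl, loose, 146 mm wide at the rim, 70 mm high, inner floor about 80 mm wide and 9 mm above the bench. Origin: centre of its underside, z up.
- cask_tap (a point): Front end of the tap of a big fixed cask behind the stands. The cask reaches from 30 mm behind this point to the wall, 100 mm to either side, 300 mm high: keep the hand clear of it; by the stands open the fingers sideways (along y).
- plotter_mid (a point): Middle, at bench height, of the fixed plotter frame between stands and bowl: 400 mm (x) by 500 mm (y), up to 125 mm high. Carry things over it.
- glue_bottle: Wood glue bottle, 57 mm thick, 186 mm high. Origin: under its middle. Bystander, to be left where it is.
- sanding_block: Cork sanding block, 62 x 111 x 31 mm. Origin: under its middle. Bystander, to be left where it is.
- g_clamp: Small G clamp lying flat, 111 x 136 x 18 mm. Origin: under its middle. Bystander, to be left where it is.
Mind the look-alikes: they are no part of the job. Leave any pink look-alike of the stand_1 alone.

How it is judged (in metres and radians):
On the way:
1. the lifted block of the sound peg bears on its frame with 9.5 to 16.5 N for 1.8 s without a break (the hand also feels 1.2 to 2 N of weight) (z of peg_1 in the frame of stand_1 above 0.1065 m and contact force between peg_1 and stand_1 between 9.5 and 16.5 N), for 1.8 s.
At the end, for the whole second after the job is handed in: The sound peg and its block are back down in their stand (head within 3 mm of its resting height, within 10 mm of the stand's axis, upright within 0.06 rad) and at rest; the failed peg is in the upright bowl (its middle within 60 mm of the bowl's axis and 10 to 90 mm above the bench) (z of peg_1 in the frame of stand_1 below 0.108 m and angle between peg_1's own z axis and vertical below 0.06 rad and horizontal distance between peg_1 and stand_1 below 0.01 m and horizontal distance between mid_2 and bowl below 0.06 m and height (world z) of mid_2 between 0.01 and 0.09 m and angle between bowl's own z axis and vertical below 0.1 rad and linear speed of peg_1 below 0.02 m/s); the robot touches nothing.
It fails at once if the sound joint is pulled with more than 20 N against its frame (z of peg_1 in the frame of stand_1 above 0.1065 m and contact force between peg_1 and stand_1 above 20 N).
It fails at once if the glue bottle is moved more than 25 mm (distance of glue_bottle from where it was at the start of the episode above 0.025 m).
It fails at once if the sanding block is moved more than 25 mm (distance of sanding_block from where it was at the start of the episode above 0.025 m).
It fails at once if the g clamp is moved more than 25 mm (distance of g_clamp from where it was at the start of the episode above 0.025 m).
It also fails if it takes over 72 s, if anything falls off the work surface, if the arm or the gripper's body presses on something with over 40 N, if the wrist force passes 120 N, or if a joint passes its speed limit or range.

ROBOT

A 6-joint arm with a two-finger parallel gripper is mounted at the origin on a cart in front of the work surface, level with it; the furniture and walls round the work are solid. World frame = base frame: x ahead of the robot, y to its left, z up, the work surface at z = 0. Lengths are in m, angles in degrees, forces in N, time in s.
With the tool pointing down it reaches from about 0.4 to 0.825 m from the base axis. Payload 7 kg.
Tool frame: the origin (TCP) lies on the centre line of the jaws, within the pads' length; the fingertips stand 8 mm ahead of it and the grasp point (between the pads) lies 11 mm behind it; z points along the fingers, y is the line along which they close (so a half turn about z gives the same grasp; the last joint's range is limited). The gripper opens to 88 mm and grips with 3 to 60 N. Pads are 19 mm wide; open, the fingers measure 130 mm over their backs; the gripper's body (78 mm by 193 mm) begins 47 mm behind the grasp point.
Start: joints at [-56.603, 20.546, 0.682, 0, -70.136, -16.507], TCP at [0.196, -0.646, 0.235] pointing down, gripper open.
Joint ranges: [-176.03, 176.03], [-82.01, 121.73], [-58.28, 71.71], [-173.87, 95.51], [-174.79, -0.11], [-173.66, 173.66]. Speed limits (degrees/s): [136.94, 136.94, 172.46, 180, 180, 180].

INTERFACE

Orientations are given as [roll, pitch, yaw] about the fixed x, y, z axes, in that order (R = Rz(yaw) Ry(pitch) Rx(roll)).
In Python, from plant import ctrl, vision gives the robot as it stands. The module is installed in compiled form; this text tells all that it offers.
- The arm moves only by the tool move_arm, never from a script. Its argument "moves" is one flat list of numbers, 7 for each row, row after row: the finger opening in cm, from 0 to 8.76, then the shift along the tool's x, y, z in cm, then the turn, a rotation vector about the tool's x, y, z in rad. A call has 1 to 8 rows; each row shifts and turns the commanded pose from where the row before left it, along the tool's axes as they then stand; what a row does not reach is not made up. A row lasts 1/10 s, in which the tool goes at most 50 mm and 8.59 degrees, less where a joint would pass 70% of its speed; a pose out of reach is approached as far as the arm can. A call with a gripper value outside its range is refused whole. The fingers move at their own pace and stop on an object; the grip force is fixed at half the most. Time passes only in rows, so rows that do not move let the fingers close. It gives the time, the measured TCP pose, the force, the opening and the grip force at its end, in the units of the state.
- ctrl.get_obs(): the state, without advancing time (a new reading comes with each control period).
- vision.snapshot(name): name is "side" or "top"; returns (picture, depth): 480x640x3 uint8, red, green, blue; 480x640 float32, m along the optical axis (not along the pixel's ray), 0 where there is no reading.
- vision.camera_model(name): a dict with "vertical_fov" (degrees; the focal length in pixels is half the picture's height over the tangent of half this angle, whatever the lens; pixels are square), "cx", "cy" (the principal point, pixels), "D" ([k1, k2, p1, p2, k3] as OpenCV has them; the pictures are not rectified), "cam_to_world" (4x4, takes a point from camera to world coordinates). Camera axes: x right, y down, z forward; pixel columns grow to the right and rows downward; lengths in m; the calibration is good to about 2 mm. A picture is of the moment at which its call begins. camera_model takes no time and is no camera call.
- ctrl.close_job(): hands the job in; it is judged then, once.
The state is a dict: "clock": time; "joint_pos": joint angles; "qvel": joint speeds; "tau": joint torques, N m; "tool_pos": TCP position; "orientation": TCP orientation; "force": force on the tool from outside, world axes, zero at the start; "moment": the same for the moment, N m; "opening": finger opening in m; "gripper_force": force on a finger pad.
Only numpy, scipy, OpenCV 4.12 (cv2) and the standard library are available. Lean on these libraries where they do the work, as an engineer would, in place of code of your own. Each camera call takes 0.05 s, during which the arm holds its last target. There are 200 camera calls.

## Working session

There is one attempt and no reset: what is moved stays moved. The work goes in short steps, Python scripts to look and compute and a tool call to move; the robot and the scene stay as the last step left them, time stands still between calls to the robot, and variables do not carry over. Pictures are saved under pics/ and viewed, at most 10 in all, crops included, and the job is handed in when it is done.

Besides the shell and the picture viewer there is one more tool, called after "Emit:" as a command line: name --argument value ..., lists and objects as JSON in quotes. move_arm: Moves the arm, as the interface text tells. Its arguments: {"type":"object","properties":{"moves":{"type":"array"}},"required":["moves"]}

```bash
mkdir -p pics; cat > h.py <<'E'
import numpy as np,cv2
from plant import ctrl,vision
def K(n):
    m=vision.camera_model(n); f=240/np.tan(np.radians(m["vertical_fov"])/2)
    return np.array([[f,0,m["cx"]],[0,f,m["cy"]],[0,0,1]]),np.array(m["D"]),np.array(m["cam_to_world"])
def ray(n,uv):
    k,D,T=K(n); p=cv2.undistortPoints(np.array(uv,float).reshape(-1,1,2),k,D).reshape(-1,2)
    return T[:3,3],np.c_[p,np.ones(len(p))]@T[:3,:3].T
def onplane(n,uv,z):
    o,d=ray(n,uv); return o+d*((z-o[2])/d[:,2])[:,None]
def cloud(n,dep):
    v,u=np.mgrid[0:480,0:640]; o,d=ray(n,np.c_[u.ravel(),v.ravel()]); 
    P=o+d*dep.reshape(-1,1); P[dep.ravel()==0]=np.nan; return P.reshape(480,640,3)
E
python3 - <<'E'
from h import *
for n in("side","top"):
    p,d=vision.snapshot(n); np.savez(n+".npz",p=p,d=d); cv2.imwrite(f"pics/{n}0.png",p[:,:,::-1]); print(n,K(n)[2].round(3).tolist(),K(n)[0][0,0])
print(ctrl.get_obs())
E
```

```text
side [[-0.826, -0.292, 0.482, -0.223], [-0.563, 0.436, -0.702, 1.082], [-0.005, -0.851, -0.524, 0.887], [0.0, 0.0, 0.0, 1.0]] 490.28750364568816
top [[-0.293, -0.845, 0.448, -0.436], [-0.956, 0.252, -0.15, 0.338], [0.014, -0.472, -0.882, 1.856], [0.0, 0.0, 0.0, 1.0]] 588.6273754852249
{'clock': 0.1, 'joint_pos': array([-5.66033027e+01,  2.05861251e+01,  6.39439493e-01, -1.71613301e-02,
       -7.01347329e+01, -1.65101757e+01]), 'qvel': array([ 0.05689253, -0.06171778,  0.20088506,  0.15278612,  0.06882069,
       -0.02132357]), 'tau': array([-1.77928672e-03, -5.84162414e+01,  2.93749470e+01,  7.01549694e+00,
        1.01886364e-02, -7.48207776e-05]), 'tool_pos': array([ 0.19596318, -0.64549483,  0.23373494]), 'orientation': array([ 1.79917353e+02, -7.67148650e-03, -1.63119316e+02]), 'force': array([ 0.54575607, -0.16479676, -0.41766497]), 'moment': array([-0.01764745, -0.00793485, -0.03963272]), 'gripper_force': 0.0, 'opening': 0.08784609556630689}
```

View pics/top0.png

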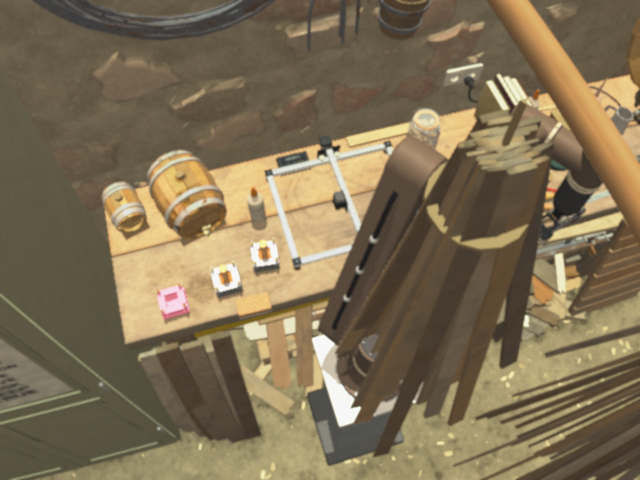

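View pics/side0.png

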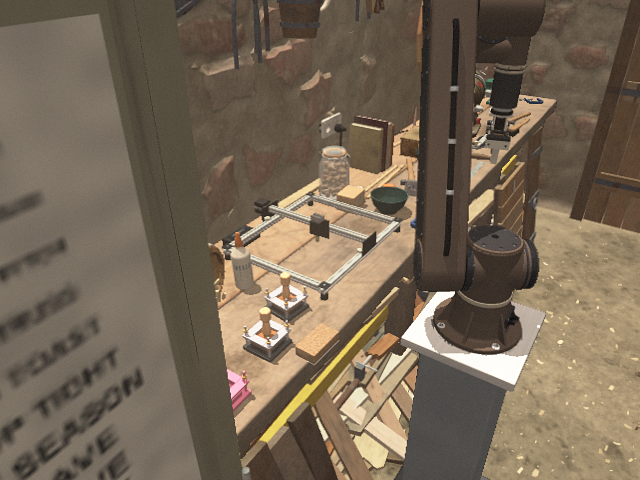

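The top view shows stands with pegs near (264,253) and (226,278) and a pink decoy at (172,300). In the side view the peg heads are at (285,280) and (265,315), and the bowl at (389,200).

```bash
python3 - <<'E'
from h import *
def tri(a,b):
    (o1,d1),(o2,d2)=ray("side",[a]),ray("top",[b]); d1=d1[0];d2=d2[0]
    s=np.linalg.lstsq(np.c_[d1,-d2],o2-o1,rcond=None)[0]; p,q=o1+s[0]*d1,o2+s[1]*d2
    return ((p+q)/2).round(4),np.linalg.norm(p-q).round(4)
print("roughtri",tri((286,278),(264,246)),tri((265,314),(226,272)))
for n in("side","top"):
    z=np.load(n+".npz"); P=cloud(n,z["d"]); X,Y,Z=P[...,0],P[...,1],P[...,2]
    m=((Z>.088)&(Z<.125)&(X>.2)&(X<.9)&(Y>.05)&(Y<.9)).astype(np.uint8)
    k,l,s,c=cv2.connectedComponentsWithStats(m)
    for i in range(1,k):
        if s[i,4]>15: Q=P[l==i]; print(n,s[i].tolist(),np.median(Q,0).round(3),Q.min(0).round(3),Q.max(0).round(3))
z=np.load("side.npz"); P=cloud("side",z["d"]); hsv=cv2.cvtColor(z["p"],cv2.COLOR_RGB2HSV)
print("bowl px",hsv[205,389],P[205,389],hsv[195,389],P[195,389])
w=P[180:220,360:415]; zz=w[...,2]; m=(zz>.055)&(zz<.08)&(hsv[180:220,360:415,2]<110)
print(w[m].min(0),w[m].max(0),m.sum())
big=cv2.resize(z["p"][240:400,190:360],None,fx=4,fy=3.75)[:, :, ::-1]
b2=cv2.resize(np.load("top.npz")["p"][170:330,140:340],None,fx=4,fy=3.75,interpolation=cv2.INTER_CUBIC)[:,:,::-1]
cv2.imwrite("pics/c_side.png",big); cv2.imwrite("pics/c_top.png",b2)
E
```

```text
roughtri (array([0.4674, 0.231 , 0.1031]), np.float64(0.0072)) (array([0.4176, 0.3759, 0.0969]), np.float64(0.0153))
side [231, 249, 21, 18, 241] [0.633 0.233 0.109] [0.618 0.192 0.088] [0.672 0.25  0.125]
side [280, 272, 10, 14, 122] [0.468 0.241 0.111] [0.46  0.224 0.089] [0.485 0.252 0.123]
side [214, 274, 11, 17, 81] [0.604 0.348 0.111] [0.595 0.332 0.093] [0.614 0.369 0.124]
side [216, 292, 5, 10, 41] [0.56  0.403 0.111] [0.556 0.395 0.093] [0.566 0.407 0.124]
side [222, 294, 4, 6, 17] [0.544 0.399 0.116] [0.539 0.392 0.107] [0.548 0.401 0.125]
side [260, 307, 12, 15, 147] [0.415 0.387 0.113] [0.406 0.368 0.09 ] [0.435 0.396 0.12 ]
top [247, 193, 17, 17, 158] [0.63  0.216 0.112] [0.611 0.187 0.089] [0.667 0.244 0.125]
top [108, 200, 39, 33, 217] [0.686 0.648 0.108] [0.659 0.594 0.089] [0.759 0.722 0.125]
top [87, 212, 26, 155, 469] [0.469 0.789 0.107] [0.201 0.784 0.088] [0.766 0.794 0.125]
top [183, 213, 43, 27, 260] [0.588 0.411 0.108] [0.557 0.331 0.088] [0.618 0.483 0.125]
top [203, 231, 8, 7, 23] [0.556 0.403 0.111] [0.541 0.393 0.088] [0.576 0.416 0.123]
top [259, 241, 9, 10, 73] [0.462 0.233 0.111] [0.451 0.219 0.089] [0.48  0.247 0.125]
top [219, 265, 9, 10, 75] [0.413 0.381 0.114] [0.402 0.368 0.089] [0.432 0.394 0.124]
bowl px [22 46 61] [ 0.47965531 -0.40244499  0.05549317] [39 36 71] [ 0.53263636 -0.50738885  0.03978646]
[ 0.44021451 -0.53633724  0.05503091] [ 0.58459075 -0.38264437  0.07408568] 274
```

View pics/c_side.png

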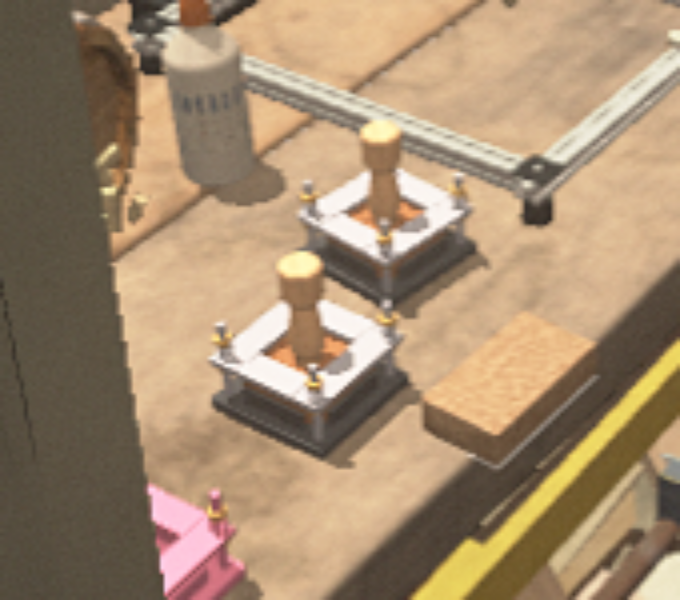

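View pics/c_top.png

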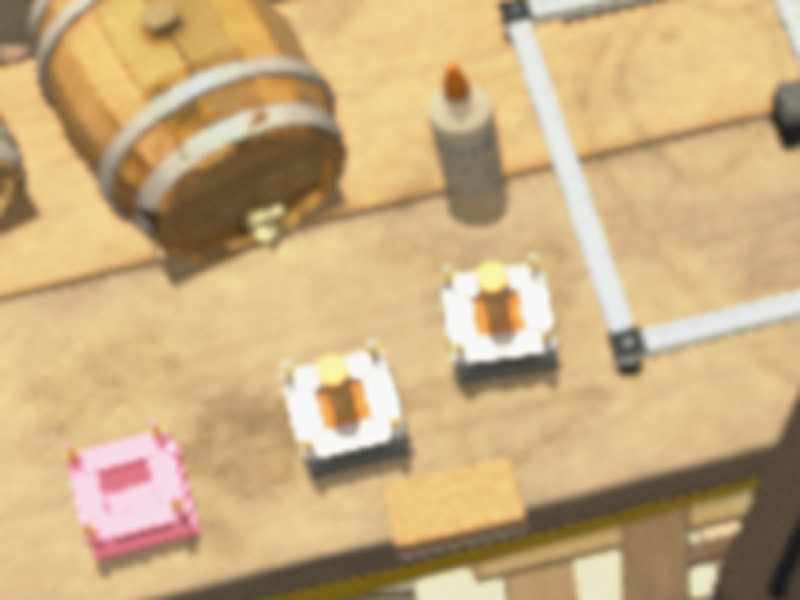

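Side crop: head tops at (380,132) and (300,262), which is full-picture (285,275) and (265,310). Top crop: (491,275) and (332,370), which is full-picture (262.8,243.3) and (223,268.7). I'll refine these and fit the bowl rim, and start moving at the same time.

```bash
python3 - <<'E'
from h import *
for n,pts in(("side",[(285,275.2),(265,309.9)]),("top",[(262.75,243.3),(223,268.7)])):
    z=np.load(n+".npz"); p=z["p"]; P=cloud(n,z["d"])
    print(n,onplane(n,pts,.118).round(4).tolist())
    for c in onplane(n,pts,.118):
        m=(np.hypot(P[...,0]-c[0],P[...,1]-c[1])<.03)&(P[...,2]>.113)&(P[...,2]<.13)
        v,u=np.nonzero(m); print("  top px",u.mean().round(1),v.mean().round(1),len(u),onplane(n,[(u.mean(),v.mean())],.118).round(4))
        # frame top face: white, saturated low, z~ between .03 and .08 
        hsv=cv2.cvtColor(p,cv2.COLOR_RGB2HSV)
        m=(np.abs(P[...,0]-c[0])<.075)&(np.abs(P[...,1]-c[1])<.075)&(hsv[...,1]<50)&(hsv[...,2]>185)&(P[...,2]<.09)
        v,u=np.nonzero(m); zf=np.nanmedian(P[m][:,2]); q=onplane(n,np.c_[u,v],zf)[:,:2].astype(np.float32)
        print("  frame z",zf.round(4),cv2.minAreaRect(q),len(u))
z=np.load("side.npz"); P=cloud("side",z["d"]); w=P[180:220,360:415].reshape(-1,3)
q=w[(w[:,2]>.062)&(w[:,2]<.08)&(np.hypot(w[:,0]-.512,w[:,1]+.46)<.1)][:,:2].astype(np.float32); print("bowl",cv2.minEnclosingCircle(q),len(q))
E
```

```text
side [[0.4688, 0.2378, 0.118], [0.4195, 0.3823, 0.118]]
  top px 284.4 274.9 56 [[0.4711 0.2375 0.118 ]]
  frame z 0.044 ((0.34002685546875, 0.3949308693408966), (0.11224908381700516, 0.5159385800361633), 40.08150100708008) 349
  top px 265.1 310.6 73 [[0.4176 0.3843 0.118 ]]
  frame z 0.0449 ((0.42009201645851135, 0.3886902928352356), (0.1109941154718399, 0.10442110151052475), 37.414058685302734) 451
top [[0.4668, 0.2323, 0.118], [0.4137, 0.3798, 0.118]]
  top px 262.8 244.6 28 [[0.4619 0.2334 0.118 ]]
  frame z 0.0377 ((0.34767475724220276, 0.2502903640270233), (0.11123903095722198, 0.33962270617485046), 85.99945831298828) 538
  top px 222.1 268.1 43 [[0.4167 0.3822 0.118 ]]
  frame z 0.0388 ((0.3229411244392395, 0.37146076560020447), (0.2898646295070648, 0.0935758650302887), 5.564700126647949) 616
bowl ((0.5199130177497864, -0.4633084833621979), 0.0871175155043602) 196
```

Emit:
move_arm --moves '[8.7,0,0,0,0,0,0.1475,8.7,0,0,0,0,0,0.1475,8.7,-2.7,4,0,0,0,0,8.7,-2.7,4,0,0,0,0,8.7,-2.7,4,0,0,0,0,8.7,-2.7,4,0,0,0,0,8.7,-2.7,4,0,0,0,0,8.7,-2.7,4,0,0,0,0]'

```text
clock: 0.9
tool_pos: [0.3587, -0.4041, 0.2344]
orientation: [180.0, -0.0, 180.0]
force: [2.7, -0.8, 0.0]
opening: 0.0867
gripper_force: 0.0
```

Emit:
move_arm --moves '[8.7,-1.25,4.4,0,0,0,0,8.7,-1.25,4.4,0,0,0,0,8.7,-1.25,4.4,0,0,0,0,8.7,-1.25,4.4,0,0,0,0,8.7,-1.25,4.4,0,0,0,0,8.7,-1.25,4.4,0,0,0,0,8.7,-1.25,4.4,0,0,0,0,8.7,-1.25,4.4,0,0,0,0]'

```text
clock: 1.7
tool_pos: [0.4581, -0.052, 0.2346]
orientation: [180.0, 0.0, 180.0]
force: [1.1, -0.6, 1.1]
opening: 0.0866
gripper_force: 0.0
```

Emit:
move_arm --moves '[8.7,-0.12,3.6,0,0,0,0,8.7,-0.12,3.6,0,0,0,0,8.7,-0.12,3.6,0,0,0,0,8.7,-0.12,3.6,0,0,0,0,8.7,-0.12,3.6,0,0,0,0,8.7,-0.12,3.6,0,0,0,0,8.7,-0.12,3.6,0,0,0,0,8.7,0,3.6,0,0,0,0]'

```text
clock: 2.5
tool_pos: [0.4663, 0.2355, 0.2344]
orientation: [-180.0, -0.0, 180.0]
force: [1.6, 0.2, 0.3]
opening: 0.0872
gripper_force: 0.0
```

Emit:
move_arm --moves '[8.7,0,0,3,0,0,0,8.7,0,0,3,0,0,0,8.7,0,0,3,0,0,0,8.7,0,0,2.5,0,0,0,8.7,0,0,1.5,0,0,0,8.7,0,0,1,0,0,0,8.7,0,0,0,0,0,0]'

```text
clock: 3.2
tool_pos: [0.466, 0.2335, 0.0933]
orientation: [-179.9, -0.1, 180.0]
force: [-0.5, -0.2, 0.5]
opening: 0.0871
gripper_force: 0.0
```

```bash
python3 - <<'E'
from h import *
a,_=vision.snapshot("side"); b,_=vision.snapshot("top"); print(ctrl.get_obs()["force"])
x=cv2.resize(a[220:340,220:340],(400,400),interpolation=cv2.INTER_CUBIC); y=cv2.resize(b[195:295,200:300],(400,400),interpolation=cv2.INTER_CUBIC)
cv2.imwrite("pics/g1.png",np.hstack([x,y])[:,:,::-1])
E
```

```text
[-0.21635082  0.5952609   1.04357867]
```

View pics/g1.png

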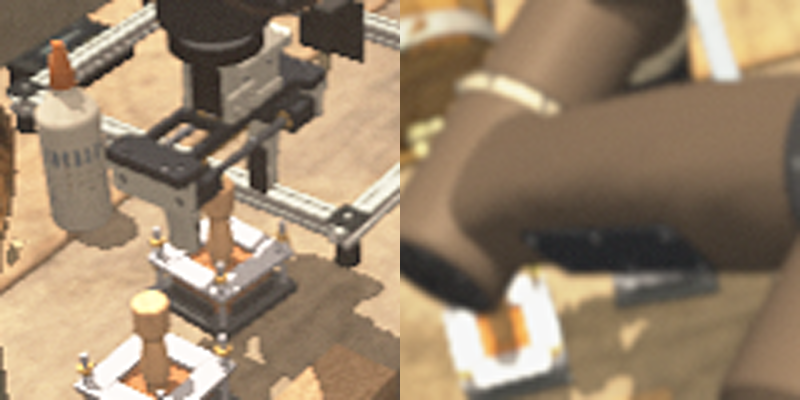

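The head sits between the fingers, at (222,195) in the left half of the picture, with clearance on both sides. I'll close in stages and watch the lateral force.

Emit:
move_arm --moves '[3.6,0,0,0,0,0,0,3.6,0,0,0,0,0,0,3.6,0,0,0,0,0,0,3.6,0,0,0,0,0,0,3.6,0,0,0,0,0,0]'

```text
clock: 3.8
tool_pos: [0.4667, 0.2341, 0.0948]
orientation: [180.0, 0.0, 180.0]
force: [-0.4, 0.5, 0.7]
opening: 0.0522
gripper_force: 0.0
```

Emit:
move_arm --moves '[3.0,0,0,0,0,0,0,3.0,0,0,0,0,0,0,3.0,0,0,0,0,0,0]'

```text
clock: 4.1
tool_pos: [0.4667, 0.2341, 0.0945]
orientation: [-180.0, -0.0, 180.0]
force: [-0.5, -1.2, 0.4]
opening: 0.0316
gripper_force: 0.0
```

Emit:
move_arm --moves '[2.4,0,0,0,0,0,0,2.4,0,0,0,0,0,0,2.4,0,0,0,0,0,0]'

```text
clock: 4.4
tool_pos: [0.4666, 0.234, 0.0945]
orientation: [-180.0, -0.0, 180.0]
force: [-0.1, 0.1, -0.3]
opening: 0.0273
gripper_force: 30.0
```

Emit:
move_arm --moves '[2.4,0,0,-0.1,0,0,0,2.4,0,0,-0.1,0,0,0,2.4,0,0,-0.1,0,0,0,2.4,0,0,-0.1,0,0,0,2.4,0,0,0,0,0,0]'

```text
clock: 4.9
tool_pos: [0.4665, 0.234, 0.0984]
orientation: [-180.0, -0.0, 180.0]
force: [0.9, -0.7, -4.7]
opening: 0.0272
gripper_force: 30.0
```

```bash
python3 -c "
from h import *
print(ctrl.get_obs()['force'])"
```

```text
[ 0.87644951 -0.73903917 -4.66368329]
```

Emit:
move_arm --moves '[2.4,0,0,-0.1,0,0,0,2.4,0,0,0,0,0,0]'

```text
clock: 5.1
tool_pos: [0.4665, 0.2339, 0.0993]
orientation: [-180.0, -0.0, 180.0]
force: [0.7, -0.9, -6.7]
opening: 0.027
gripper_force: 30.0
```

Emit:
move_arm --moves '[2.4,0,0,-0.1,0,0,0,2.4,0,0,0,0,0,0]'

```text
clock: 5.3
tool_pos: [0.4664, 0.2338, 0.1002]
orientation: [-180.0, -0.0, 180.0]
force: [1.6, -0.3, -8.9]
opening: 0.0274
gripper_force: 30.0
```

Emit:
move_arm --moves '[2.4,0,0,-0.1,0,0,0,2.4,0,0,0,0,0,0,2.4,0,0,0,0,0,0]'

```text
clock: 5.6
tool_pos: [0.4664, 0.2338, 0.1012]
orientation: [-180.0, -0.0, 180.0]
force: [2.1, -0.7, -11.4]
opening: 0.0273
gripper_force: 30.0
```

Emit:
move_arm --moves '[2.4,0,0,-0.05,0,0,0,2.4,0,0,0,0,0,0,2.4,0,0,0,0,0,0]'

```text
clock: 5.9
tool_pos: [0.4664, 0.2338, 0.1018]
orientation: [-180.0, -0.0, 180.0]
force: [2.6, 0.2, -13.4]
opening: 0.0273
gripper_force: 30.0
```

Emit:
move_arm --moves '[2.4,0,0,-0.03,0,0,0,2.4,0,0,0,0,0,0,2.4,0,0,0,0,0,0,2.4,0,0,0,0,0,0,2.4,0,0,0,0,0,0,2.4,0,0,0,0,0,0,2.4,0,0,0,0,0,0,2.4,0,0,0,0,0,0]'

```text
clock: 6.7
tool_pos: [0.4665, 0.2339, 0.1022]
orientation: [-180.0, -0.0, 180.0]
force: [0.6, -1.6, -15.6]
opening: 0.0273
gripper_force: 30.0
```

Emit:
move_arm --moves '[2.4,0,0,0,0,0,0,2.4,0,0,0,0,0,0,2.4,0,0,0,0,0,0,2.4,0,0,0,0,0,0,2.4,0,0,0,0,0,0,2.4,0,0,0,0,0,0,2.4,0,0,0,0,0,0,2.4,0,0,0,0,0,0]'

```text
clock: 7.5
tool_pos: [0.4666, 0.234, 0.1023]
orientation: [-180.0, -0.0, 180.0]
force: [0.4, -2.3, -15.5]
opening: 0.0271
gripper_force: 30.0
```

Emit:
move_arm --moves '[2.4,0,0,0,0,0,0,2.4,0,0,0,0,0,0,2.4,0,0,0,0,0,0,2.4,0,0,0,0,0,0,2.4,0,0,0,0,0,0,2.4,0,0,0,0,0,0,2.4,0,0,0,0,0,0,2.4,0,0,0,0,0,0]'

```text
clock: 8.3
tool_pos: [0.4666, 0.234, 0.1023]
orientation: [-180.0, -0.0, 180.0]
force: [-0.2, -3.3, -15.1]
opening: 0.0271
gripper_force: 30.0
```

The peg held about 14 N on its frame for over 2.4 s, so this is the sound one. Next I lower it.

Emit:
move_arm --moves '[2.4,0,0,0.15,0,0,0,2.4,0,0,0.2,0,0,0,2.4,0,0,0.2,0,0,0,2.4,0,0,0.1,0,0,0,2.4,0,0,0.1,0,0,0,2.4,0,0,0,0,0,0,2.4,0,0,0,0,0,0]'

```text
clock: 9.0
tool_pos: [0.4672, 0.2346, 0.0954]
orientation: [179.9, 0.1, -180.0]
force: [0.4, -0.6, -2.0]
opening: 0.0272
gripper_force: 30.0
```

Emit:
move_arm --moves '[2.4,0,0,0.05,0,0,0,2.4,0,0,0,0,0,0,2.4,0,0,0,0,0,0]'

```text
clock: 9.3
tool_pos: [0.4668, 0.2342, 0.0944]
orientation: [180.0, 0.0, 180.0]
force: [0.7, 1.2, -2.3]
opening: 0.0274
gripper_force: 30.0
```

Emit:
move_arm --moves '[2.4,0,0,0.03,0,0,0,2.4,0,0,0,0,0,0,2.4,0,0,0,0,0,0]'

```text
clock: 9.6
tool_pos: [0.4669, 0.2342, 0.0944]
orientation: [180.0, 0.0, 180.0]
force: [0.3, -0.4, 3.5]
opening: 0.0271
gripper_force: 30.0
```

Emit:
move_arm --moves '[8.7,0,0,0,0,0,0,8.7,0,0,0,0,0,0,8.7,0,0,0,0,0,0,8.7,0,0,0,0,0,0,8.7,0,0,-2,0,0,0,8.7,0,0,-3,0,0,0,8.7,0,0,-3,0,0,0]'

```text
clock: 10.3
tool_pos: [0.4664, 0.2338, 0.1746]
orientation: [-179.9, -0.1, 180.0]
force: [0.5, 0.5, 0.5]
opening: 0.0776
gripper_force: 0.0
```

Emit:
move_arm --moves '[8.7,1.25,3.7,0,0,0,0,8.7,1.25,3.7,0,0,0,0,8.7,1.25,3.7,0,0,0,0,8.7,1.25,3.7,0,0,0,0,8.7,0,0,0,0,0,0]'

```text
clock: 10.8
tool_pos: [0.4157, 0.3859, 0.1738]
orientation: [180.0, 0.0, -179.8]
force: [-0.7, -1.4, -0.7]
opening: 0.0874
gripper_force: 0.0
```

```bash
python3 - <<'E'
from h import *
a,_=vision.snapshot("side"); o=ctrl.get_obs();print(o["force"],o["tool_pos"])
cv2.imwrite("pics/g2.png",cv2.resize(a[220:360,190:360],None,fx=4,fy=4,interpolation=cv2.INTER_CUBIC)[:,:,::-1])
E
```

```text
[-0.3625527  -0.07425804 -0.6080172 ] [0.41585995 0.38399282 0.17364827]
```

View pics/g2.png

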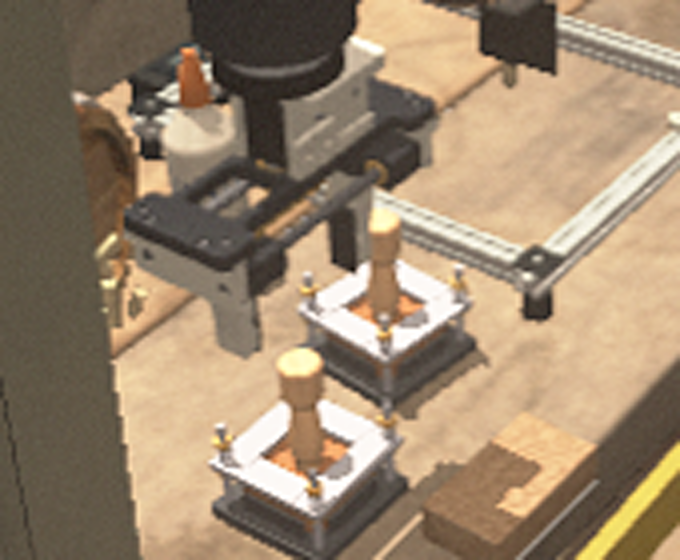

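Peg A is back upright in its stand, with its head at (384,225) in the crop as before. The gripper is open above peg B, whose head is at (300,370).

Emit:
move_arm --moves '[8.7,0,0,2,0,0,0,8.7,0,0,2,0,0,0,8.7,0,0,2,0,0,0,8.7,0,0,1.9,0,0,0,5.0,0,0,0,0,0,0,5.0,0,0,0,0,0,0,5.0,0,0,0,0,0,0]'

```text
clock: 11.55
tool_pos: [0.4173, 0.3824, 0.0962]
orientation: [179.9, 0.1, 180.0]
force: [0.5, -0.1, -0.3]
opening: 0.0688
gripper_force: 0.0
```

Emit:
move_arm --moves '[2.4,0,0,0,0,0,0,2.4,0,0,0,0,0,0,2.4,0,0,0,0,0,0,2.4,0,0,0,0,0,0,2.4,0,0,0,0,0,0]'

```text
clock: 12.05
tool_pos: [0.4167, 0.3821, 0.0952]
orientation: [180.0, 0.0, 180.0]
force: [0.0, 0.3, 0.6]
opening: 0.0286
gripper_force: 0.0
```

Emit:
move_arm --moves '[2.4,0,0,-0.1,0,0,0,2.4,0,0,-0.1,0,0,0,2.4,0,0,-0.1,0,0,0,2.4,0,0,-0.1,0,0,0,2.4,0,0,0,0,0,0]'

```text
clock: 12.55
tool_pos: [0.4168, 0.3822, 0.0992]
orientation: [180.0, 0.0, 180.0]
force: [-0.3, 0.5, 0.7]
opening: 0.0273
gripper_force: 30.0
```

Emit:
move_arm --moves '[2.4,0,0,-0.1,0,0,0,2.4,0,0,-0.1,0,0,0,2.4,0,0,-0.1,0,0,0,2.4,0,0,-0.1,0,0,0]'

```text
clock: 12.95
tool_pos: [0.4167, 0.3821, 0.1032]
orientation: [180.0, 0.0, 180.0]
force: [-0.1, 0.3, -1.1]
opening: 0.0272
gripper_force: 30.0
```

Emit:
move_arm --moves '[2.4,0,0,-0.1,0,0,0,2.4,0,0,-0.1,0,0,0,2.4,0,0,-0.1,0,0,0,2.4,0,0,-0.1,0,0,0]'

```text
clock: 13.35
tool_pos: [0.4167, 0.3821, 0.1072]
orientation: [-180.0, -0.0, 180.0]
force: [-0.8, -1.0, -1.0]
opening: 0.0267
gripper_force: 30.0
```

Emit:
move_arm --moves '[2.4,0,0,-0.5,0,0,0,2.4,0,0,-0.5,0,0,0,2.4,0,0,-0.5,0,0,0,2.4,0,0,-0.5,0,0,0,2.4,0,0,-1,0,0,0,2.4,0,0,-2,0,0,0,2.4,0,0,-2,0,0,0,2.4,0,0,-2,0,0,0]'

```text
clock: 14.15
tool_pos: [0.4167, 0.3821, 0.1985]
orientation: [180.0, 0.0, 180.0]
force: [-0.3, -0.2, -0.5]
opening: 0.0269
gripper_force: 30.0
```

Emit:
move_arm --moves '[2.4,0,0,-3,0,0,0,2.4,0,0,-3,0,0,0,2.4,0,0,-2,0,0,0,2.4,0,0,0,0,0,0]'

```text
clock: 14.55
tool_pos: [0.4177, 0.3831, 0.2814]
orientation: [179.7, 0.2, -180.0]
force: [1.2, 0.0, -0.6]
opening: 0.0276
gripper_force: 30.0
```

```bash
python3 - <<'E'
from h import *
a,_=vision.snapshot("side"); o=ctrl.get_obs();print(o["force"],o["tool_pos"])
cv2.imwrite("pics/g3.png",cv2.resize(a[160:360,190:420],None,fx=3,fy=3,interpolation=cv2.INTER_CUBIC)[:,:,::-1])
E
```

```text
[ 0.28899862 -0.05706836 -0.9005582 ] [0.41703234 0.38259302 0.27924846]
```

View pics/g3.png

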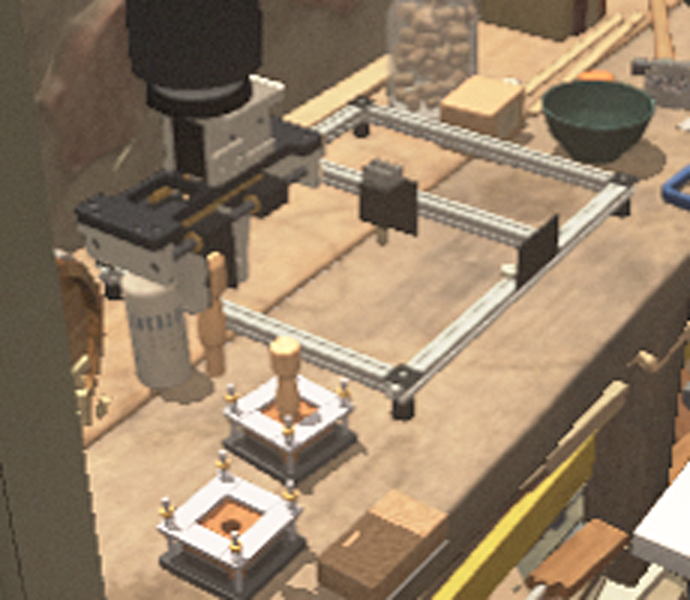

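Peg B came out. Its block stayed in the stand, empty hole at (232,523) in the crop, and peg A stands at (286,380). The bowl rim is centred near crop (600,107), which is full-picture (390,195.5).

```bash
python3 - <<'E'
from h import *
print(onplane("side",[(190+543/3,160+108/3),(190+655/3,160+105/3),(390,195.5),(390,160+83/3)],.07).round(3))
E
```

```text
[[ 0.558 -0.405  0.07 ]
 [ 0.445 -0.492  0.07 ]
 [ 0.501 -0.449  0.07 ]
 [ 0.533 -0.511  0.07 ]]
```

Emit:
move_arm --moves '[2.4,-0.48,-4.2,0,0,0,0,2.4,-0.48,-4.2,0,0,0,0,2.4,-0.48,-4.2,0,0,0,0,2.4,-0.48,-4.2,0,0,0,0,2.4,-0.48,-4.2,0,0,0,0,2.4,-0.48,-4.2,0,0,0,0,2.4,-0.48,-4.2,0,0,0,0,2.4,-0.48,-4.2,0,0,0,0]'

```text
clock: 15.4
tool_pos: [0.4543, 0.0443, 0.2767]
orientation: [-180.0, -0.0, -180.0]
force: [1.6, -0.5, -0.2]
opening: 0.0274
gripper_force: 30.0
```

Emit:
move_arm --moves '[2.4,-0.48,-4.2,0,0,0,0,2.4,-0.48,-4.2,0,0,0,0,2.4,-0.48,-4.2,0,0,0,0,2.4,-0.48,-4.2,0,0,0,0,2.4,-0.48,-4.2,0,0,0,0,2.4,-0.48,-4.2,0,0,0,0,2.4,-0.48,-4.2,0,0,0,0,2.4,-0.48,-4.2,0,0,0,0]'

```text
clock: 16.2
tool_pos: [0.4927, -0.2916, 0.2763]
orientation: [180.0, -0.1, 180.0]
force: [1.3, -0.0, 0.3]
opening: 0.027
gripper_force: 30.0
```

Emit:
move_arm --moves '[2.4,-0.48,-4.2,0,0,0,0,2.4,-0.48,-4.2,0,0,0,0,2.4,-0.48,-4.2,0,0,0,0,2.4,-0.48,-4.2,0,0,0,0,2.4,0,0,0,0,0,0,2.4,0,0,0,0,0,0]'

```text
clock: 16.8
tool_pos: [0.5117, -0.4585, 0.275]
orientation: [179.9, -0.2, 179.9]
force: [-0.0, 1.3, -0.3]
opening: 0.0271
gripper_force: 30.0
```

Emit:
move_arm --moves '[2.4,0.6,0.6,3,0,0,0,2.4,0,0,3,0,0,0,2.4,0,0,3,0,0,0,2.4,0,0,2,0,0,0,2.4,0,0,2,0,0,0,2.4,0,0,1,0,0,0,2.4,0,0,1,0,0,0]'

```text
clock: 17.5
tool_pos: [0.5067, -0.4511, 0.127]
orientation: [-180.0, 0.0, -180.0]
force: [0.1, -0.8, -0.4]
opening: 0.0269
gripper_force: 30.0
```

```bash
python3 - <<'E'
from h import *
a,_=vision.snapshot("side"); o=ctrl.get_obs();print(o["force"],o["tool_pos"])
cv2.imwrite("pics/g4.png",cv2.resize(a[110:240,320:470],None,fx=4,fy=4,interpolation=cv2.INTER_CUBIC)[:,:,::-1])
E
```

```text
[-1.13366427  0.81634444 -1.99712757] [ 0.50619    -0.45085301  0.12531252]
```

View pics/g4.png

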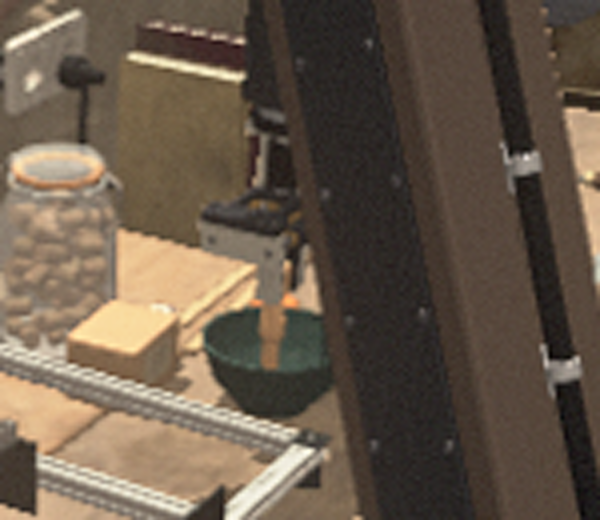

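The peg's foot is inside the bowl near its middle, at (270,350) in the crop. I'll lower it and release.

Emit:
move_arm --moves '[2.4,0,0,1,0,0,0,2.4,0,0,0.8,0,0,0,2.4,0,0,0.4,0,0,0,2.4,0,0,0,0,0,0]'

```text
clock: 17.95
tool_pos: [0.5062, -0.4518, 0.1044]
orientation: [180.0, -0.0, 180.0]
force: [-0.4, -0.5, -0.7]
opening: 0.0269
gripper_force: 30.0
```

Emit:
move_arm --moves '[2.4,0,0,0.2,0,0,0,2.4,0,0,0.2,0,0,0,2.4,0,0,0,0,0,0]'

```text
clock: 18.25
tool_pos: [0.5065, -0.4519, 0.101]
orientation: [180.0, -0.0, 180.0]
force: [-0.1, 0.1, 0.2]
opening: 0.0273
gripper_force: 30.0
```

Now I release it and retreat upward.

Emit:
move_arm --moves '[8.7,0,0,0,0,0,0,8.7,0,0,0,0,0,0,8.7,0,0,0,0,0,0,8.7,0,0,0,0,0,0,8.7,0,0,-1,0,0,0,8.7,0,0,-3,0,0,0,8.7,0,0,-4,0,0,0,8.7,0,0,-4,0,0,0]'

```text
clock: 19.05
tool_pos: [0.5063, -0.4519, 0.223]
orientation: [-180.0, -0.0, 180.0]
force: [0.7, 0.3, 0.5]
opening: 0.0843
gripper_force: 0.0
```

Emit:
move_arm --moves '[8.7,0,-4,-2,0,0,0,8.7,0,-4,0,0,0,0,8.7,0,-4,0,0,0,0,8.7,0,-3,0,0,0,0,8.7,0,0,0,0,0,0,8.7,0,0,0,0,0,0]'

```text
clock: 19.65
tool_pos: [0.506, -0.6025, 0.2408]
orientation: [180.0, -0.0, 179.9]
force: [0.3, 0.1, 0.0]
opening: 0.0867
gripper_force: 0.0
```

```bash
python3 - <<'E'
from h import *
a,_=vision.snapshot("side"); o=ctrl.get_obs();print(o["force"],o["tool_pos"])
cv2.imwrite("pics/g5.png",cv2.resize(a[130:380,210:470],None,fx=2.4,fy=2.4,interpolation=cv2.INTER_CUBIC)[:,:,::-1])
E
```

```text
[ 0.44718904 -0.54568102  0.49609473] [ 0.5062903  -0.60185042  0.24126915]
```

View pics/g5.png

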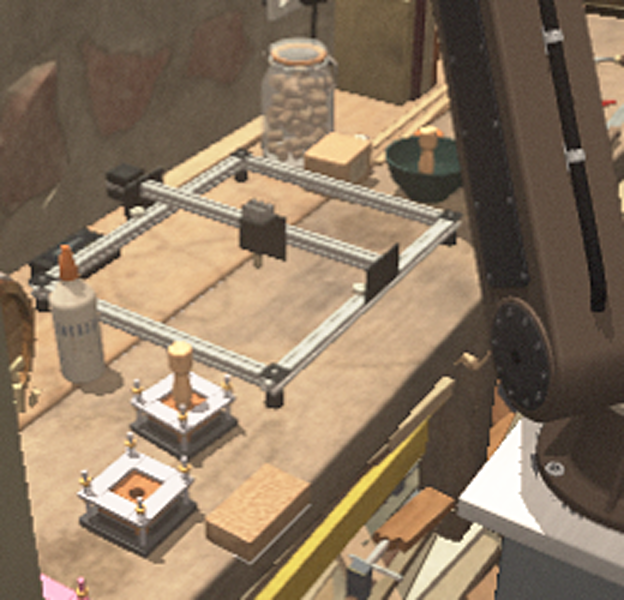

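The failed peg stands in the upright bowl at (428,150), and the sound peg is upright in its stand at (181,370). Everything else is where it was, so I'm handing in.

```bash
python3 -c "
from plant import ctrl
print(ctrl.close_job())"
```

```text
the job is handed in; nothing more can be done
None
```

I handed the job in: the sound peg bore about 14 N for over 2 s and is back upright in its stand, the failed peg is standing in the bowl, and nothing else on the bench was disturbed; no verdict came back.

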